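# Line up the sample bottles by height for the record photo

## Task

Line the four sample bottles up for the record photo on the four dark round pads of the white tray, one to a pad in order of height: the tallest on the pad next to the blue block, stepping down to the shortest at the other end. Leave each one standing upright on the middle of its pad, set down rather than dropped, and do not knock any bottle over or disturb the amber flask.

Things in the scene. Friction and masses are not known exactly. Their poses are not given: they have to be found in the camera images.
- green_center (a point): Upright, closed, round off-white plastic sample bottle with a green cap, 80 mm tall in all. Body straight, 46 mm diameter, from its underside to 58 mm up, then a 6 mm shoulder and a cap of 38 mm diameter and 16 mm height. Point: on its axis, half-way up (40 mm above its underside); z along the axis, up. Loose, about 90 g. It starts standing on the work surface.
- yellow_center (a point): Upright, closed, round off-white plastic sample bottle with a yellow cap, 100 mm tall in all. Body straight, 46 mm diameter, from its underside to 78 mm up, then a 6 mm shoulder and a cap of 38 mm diameter and 16 mm height. Point: on its axis, half-way up (50 mm above its underside); z along the axis, up. Loose, about 120 g. It starts standing on the work surface.
- red_center (a point): Upright, closed, round off-white plastic sample bottle with a red cap, 120 mm tall in all. Body straight, 46 mm diameter, from its underside to 98 mm up, then a 6 mm shoulder and a cap of 38 mm diameter and 16 mm height. Point: on its axis, half-way up (60 mm above its underside); z along the axis, up. Loose, about 150 g. It starts standing on the work surface.
- black_center (a point): Upright, closed, round off-white plastic sample bottle with a black cap, 140 mm tall in all. Body straight, 46 mm diameter, from its underside to 118 mm up, then a 6 mm shoulder and a cap of 38 mm diameter and 16 mm height. Point: on its axis, half-way up (70 mm above its underside); z along the axis, up. Loose, about 180 g. It starts standing on the work surface.
- pad1: Dark round rubber pad, 64 mm diameter, 2.5 mm thick, fixed on a white tray; number 1 of a straight row of four, 80 mm apart, counted from the left (+y) end. Origin: centre of its underside, 6 mm above the work surface; y along the row towards pad1. The tray is 460 x 100 mm; a rail on its far edge rises 16 mm above the work surface, 50 mm from the pad centres.
- pad2: Dark round rubber pad, 64 mm diameter, 2.5 mm thick, fixed on a white tray; number 2 of a straight row of four, 80 mm apart, counted from the left (+y) end. Origin: centre of its underside, 6 mm above the work surface; y along the row towards pad1. The tray is 460 x 100 mm; a rail on its far edge rises 16 mm above the work surface, 50 mm from the pad centres.
- pad3: Dark round rubber pad, 64 mm diameter, 2.5 mm thick, fixed on a white tray; number 3 of a straight row of four, 80 mm apart, counted from the left (+y) end. Origin: centre of its underside, 6 mm above the work surface; y along the row towards pad1. The tray is 460 x 100 mm; a rail on its far edge rises 16 mm above the work surface, 50 mm from the pad centres.
- pad4: Dark round rubber pad, 64 mm diameter, 2.5 mm thick, fixed on a white tray; number 4 of a straight row of four, 80 mm apart, counted from the left (+y) end. Origin: centre of its underside, 6 mm above the work surface; y along the row towards pad1. The tray is 460 x 100 mm; a rail on its far edge rises 16 mm above the work surface, 50 mm from the pad centres.
- blue_block: Blue plastic tube block, 40 x 40 mm, 30 mm high, with four small dark wells, fixed on the tray at one end of the row of pads, its centre 75 mm beyond the centre of the end pad; a light grey block of the same shape is fixed at the other end. Which end is blue differs from run to run. Origin: centre of its underside.
- flask_center (a point): Amber conical glass flask, 72 mm wide at the foot, 120 mm tall, loose, standing beside the work on the right; a bystander. Point: on its axis, 60 mm above its underside.

How it is judged:
At the end, for the whole second after the job is handed in: Each bottle stands upright (within 0.1 rad) and at rest on its own pad, its axis within 12 mm of the pad centre and its height within 4 mm of standing on it, tallest (black cap) next to the blue block, then red, yellow and green (shortest) at the other end; all are released (((horizontal distance between blue_block and pad1 below 0.12 m and horizontal distance between black_center and pad1 below 0.012 m and horizontal distance between red_center and pad2 below 0.012 m and horizontal distance between yellow_center and pad3 below 0.012 m and horizontal distance between green_center and pad4 below 0.012 m) or (horizontal distance between blue_block and pad4 below 0.12 m and horizontal distance between black_center and pad4 below 0.012 m and horizontal distance between red_center and pad3 below 0.012 m and horizontal distance between yellow_center and pad2 below 0.012 m and horizontal distance between green_center and pad1 below 0.012 m)) and height (world z) of green_center between 0.0445 and 0.0525 m and angle between each of green_center, yellow_center, red_center, black_center's own z axis and vertical below 0.1 rad and linear speed of each of bottle_green, bottle_yellow, bottle_red, bottle_black below 0.02 m/s and contact force between the fingers and bottle_green below 0.05 N and height (world z) of yellow_center between 0.0545 and 0.0625 m and contact force between the fingers and bottle_yellow below 0.05 N and height (world z) of red_center between 0.0645 and 0.0725 m and contact force between the fingers and bottle_red below 0.05 N and height (world z) of black_center between 0.0745 and 0.0825 m and contact force between the fingers and bottle_black below 0.05 N); the robot touches nothing.
It fails at once if a bottle is tipped over (angle between any of green_center, yellow_center, red_center, black_center's own z axis and vertical above 0.8 rad).
It fails at once if a bottle is dropped from more than about 15 mm above its pad ((height (world z) of green_center above 0.0605 m and linear speed of bottle_green above 0.2 m/s and contact force between anything else and bottle_green below 0.02 N) or (height (world z) of yellow_center above 0.0705 m and linear speed of bottle_yellow above 0.2 m/s and contact force between anything else and bottle_yellow below 0.02 N) or (height (world z) of red_center above 0.0805 m and linear speed of bottle_red above 0.2 m/s and contact force between anything else and bottle_red below 0.02 N) or (height (world z) of black_center above 0.0905 m and linear speed of bottle_black above 0.2 m/s and contact force between anything else and bottle_black below 0.02 N)).
It fails at once if the glass flask is moved by more than 20 mm or tipped (distance of flask_center from where it was at the start of the episode above 0.02 m or angle between flask_center's own z axis and vertical above 0.5 rad).
It also fails if it takes over 99 s, if anything falls off the work surface, if the arm or the gripper's body presses on something with over 40 N, if the wrist force passes 120 N, or if a joint passes its speed limit or range.

## Robot

A 6-joint arm with a two-finger parallel gripper is mounted at the origin on the work surface. World frame = base frame: x ahead of the robot, y to its left, z up, the work surface at z = 0. Lengths are in m, angles in rad, forces in N, time in s.
With the tool pointing down it reaches from about 0.375 to 0.975 m from the base axis. Payload 3.8 kg.
Tool frame: the origin (TCP) lies on the mounting face of the last link; the fingertips stand 173 mm ahead of it and the grasp point (between the pads) lies 155 mm ahead of it; z points along the fingers, y is the line along which they close (so a half turn about z gives the same grasp; the last joint's range is limited). The gripper opens to 85 mm and grips with 20 to 120 N. Pads are 22 mm wide; open, the fingers measure 114 mm over their backs; the gripper's body (76 mm by 85 mm) begins 54 mm behind the grasp point. The pads swing forward as they close: fully open they stand 13 mm farther back than shut.
Start: joints at [1.144, 0.264, 1.604, -0, 1.274, -0.037], TCP at [0.257, 0.624, 0.405] pointing down, gripper open.
Joint ranges: [-2.63, 2.63], [-0.94, 2.18], [0.31, 2.57], [-1.31, 4.45], [0, 2.66], [-2.55, 2.55]. Speed limits (rad/s): [2.57, 2.57, 3.14, 3.14, 3.14, 3.14].

## Interface

Orientations are given as a rotation vector (axis times angle).
In Python, from workcell import bot gives the robot as it stands.
- The arm moves only by the tool drive_tool, never from a script. Its argument "increments" is a list of rows, each an object with "delta_pos": the shift along the tool's x, y, z in mm, a list of three; "turn": the turn about the tool's z in rad; "jaw": the opening, from -1 (shut) to 1 (fully open). A call has 1 to 8 rows; each row shifts and turns the commanded pose from where the row before left it, along the tool's axes as they then stand; what a row does not reach is not made up. A row lasts 1/12 s, in which the tool goes at most 41.7 mm and 7.16 degrees, less where a joint would pass 70% of its speed; a pose out of reach is approached as far as the arm can. A call is refused whole if a number of a shift passes 41.7 or a number of a turn 0.125, either way. A call with a gripper value outside its range is refused whole. The fingers move at their own pace and stop on an object; "grip_force" is the grip in N (left out, the last holds). Time passes only in rows, so rows that do not move let the fingers close. It gives the time, the measured TCP pose, the force, the opening and the grip force at its end, in the units of the state.
- bot.read_state(): the state, without advancing time (a new reading comes with each control period).
- bot.read_camera(name): name is "scene" or "top" or "wrist"; returns a dict with "pixels" (400x640x3 uint8, red, green, blue), "fovy" (degrees; the focal length in pixels is half the picture's height over the tangent of half this angle, whatever the lens; pixels are square), "cx", "cy" (the principal point, pixels), "camera_from_world" (4x4, takes a point from world to camera coordinates); the wrist camera has in their place "hand_eye" (4x4, takes a point from camera to tool coordinates, whose origin is the TCP and whose axes are the flange's). Camera axes: x right, y down, z forward; pixel columns grow to the right and rows downward; lengths in m; the calibration is good to about 2 mm. A picture is of the moment at which its call begins: read the wrist's pose just before it. There is no depth.
- bot.finish_job(): hands the job in; it is judged then, once.
The state is a dict: "time": time; "q": joint angles; "joint_vel": joint speeds; "joint_torque": joint torques, N m; "tool_pos": TCP position; "tcp_rot": TCP orientation; "wrist_force": force on the tool from outside, world axes, zero at the start; "torque": the same for the moment, N m; "width": opening from 0.0 (shut) to 1.0 (fully open); "grip_force": force on a finger pad.
Only numpy, scipy, OpenCV 4.12 (cv2) and the standard library are available. Lean on these libraries where they do the work, as an engineer would, in place of code of your own. Each camera call takes 0.05 s, during which the arm holds its last target. There are 200 camera calls.

## Working session

There is one attempt and no reset: what is moved stays moved. The work goes in short steps, Python scripts to look and compute and a tool call to move; the robot and the scene stay as the last step left them, time stands still between calls to the robot, and variables do not carry over. Pictures are saved under pics/ and viewed, at most 14 in all, crops included, and the job is handed in when it is done.

Besides the shell and the picture viewer there is one more tool, called after "Call:" by a JSON object that holds its "fn" and its "kwargs". drive_tool: Moves the arm, as the interface text tells. Its arguments: {"type":"object","properties":{"increments":{"type":"array"},"grip_force":{"type":"number"}},"required":["increments"]}

```bash
mkdir -p pics; cat > h.py <<'E'
import numpy as np, cv2
from workcell import bot
from scipy.spatial.transform import Rotation as R
def cam(n):
    s=bot.read_state(); c=bot.read_camera(n)
    c['f']=200/np.tan(np.radians(c['fovy'])/2)
    if 'hand_eye' in c:
        T=np.eye(4);T[:3,:3]=R.from_rotvec(s['tcp_rot']).as_matrix();T[:3,3]=s['tool_pos']
        c['wfc']=T@np.array(c['hand_eye'])
    else: c['wfc']=np.linalg.inv(np.array(c['camera_from_world']))
    return c
def ray(c,u,v):
    d=c['wfc'][:3,:3]@np.array([(u-c['cx'])/c['f'],(v-c['cy'])/c['f'],1.]); return c['wfc'][:3,3],d
def onz(c,u,v,z):
    o,d=ray(c,u,v); return o+d*(z-o[2])/d[2]
def proj(c,p):
    q=np.linalg.inv(c['wfc'])@np.append(p,1); return c['f']*q[0]/q[2]+c['cx'],c['f']*q[1]/q[2]+c['cy']
def tri(c1,p1,c2,p2):
    o1,d1=ray(c1,*p1);o2,d2=ray(c2,*p2)
    t=np.linalg.lstsq(np.c_[d1,-d2],o2-o1,rcond=None)[0]
    a,b=o1+t[0]*d1,o2+t[1]*d2; return (a+b)/2,np.linalg.norm(a-b)
def save(c,n): cv2.imwrite('pics/'+n,cv2.cvtColor(c['pixels'],cv2.COLOR_RGB2BGR))
E
python3 - <<'E'
from h import *
for n in('scene','top'):
    c=cam(n);save(c,n+'0.png');print(n,c['f'],c['wfc'].round(3).tolist())
s=bot.read_state();print(s['tool_pos'],s['tcp_rot'],s['width'],s['time'])
E
```

```text
scene 516.3680747176138 [[0.619, 0.608, -0.497, 1.215], [0.785, -0.488, 0.381, -0.611], [-0.01, -0.626, -0.78, 1.15], [0.0, 0.0, 0.0, 1.0]]
top 442.2420471842141 [[-0.022, -0.991, 0.13, 0.408], [-1.0, 0.02, -0.019, -0.079], [0.017, -0.13, -0.991, 1.138], [0.0, 0.0, 0.0, 1.0]]
[0.25636379 0.62407994 0.4034676 ] [-0.60828054 -3.08166982  0.00313968] 0.9997490267335576 0.1
```

View pics/scene0.png

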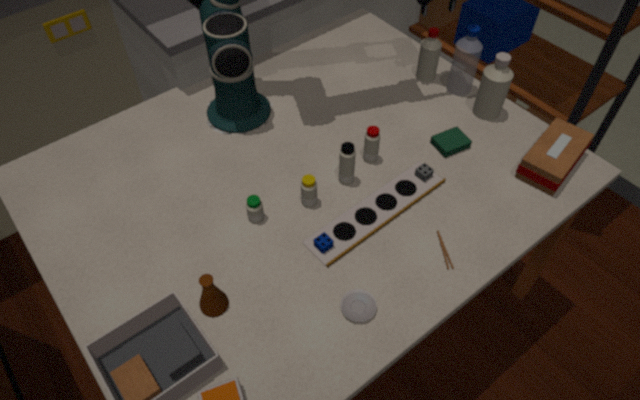

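View pics/top0.png

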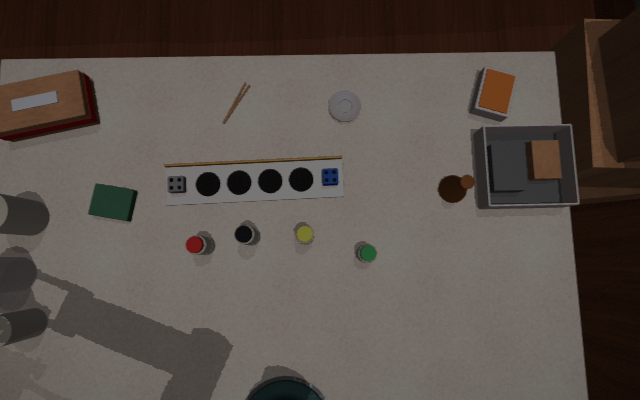

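Scene and top views both show the blue block at the −y end (top px 330,177; scene px 323,242), so black→pad4, red→pad3, yellow→pad2, green→pad1. Caps in the top view: red (195,244), black (244,233), yellow (305,233), green (368,253); the flask is at (455,187).

```bash
cat > m.py <<'E'
from h import *
C={n:cam(n) for n in('scene','top')}
G={'red':((372,131),(195,244)),'black':((347,148),(244,234)),'yellow':((308,181),(305,233)),'green':((253,202),(368,253)),
'pad1':((405,188),(208,184)),'pad2':((386,202),(239,182)),'pad3':((366,216),(270,181)),'pad4':((344,232),(301,179)),'blue':((323,242),(330,177))}
def cent(c,g,k):
    im=cv2.cvtColor(c['pixels'],cv2.COLOR_RGB2HSV).astype(int);h,s,v=im[...,0],im[...,1],im[...,2]
    m={'red':((h<8)|(h>172))&(s>150)&(v>60),'yellow':(h>20)&(h<35)&(s>150),'green':(h>50)&(h<85)&(s>130),'blue':(h>100)&(h<130)&(s>130)}.get(k,(v<45))
    n,L,st,ce=cv2.connectedComponentsWithStats(m.astype(np.uint8))
    i=1+np.argmin([np.hypot(*(q-g))+(99 if a[4]<25 else 0) for q,a in zip(ce[1:],st[1:])])
    return ce[i],st[i]
for k,(a,b) in G.items():
    p,sp=cent(C['scene'],a,k);q,sq=cent(C['top'],b,k)
    P,e=tri(C['scene'],p,C['top'],q)
    print(k,P.round(4),round(e,4),p.round(1),sp[2:],q.round(1),sq[2:],'top@z',onz(C['top'],*q,.0085).round(4)[:2],'sc@z',onz(C['scene'],*p,.0085).round(4)[:2])
E
python3 m.py
```

```text
red [0.4397 0.1954 0.1131] 0.001 [372.6 131. ] [ 12  11 103] [193.8 244.3] [ 16  16 207] top@z [0.4427 0.223 ] sc@z [0.3617 0.2772]
black [0.4611 0.0797 0.1326] 0.0015 [347.4 148. ] [ 12  11 115] [243.1 233.6] [ 17  16 222] top@z [0.4672 0.0985] sc@z [0.3695 0.1647]
yellow [ 0.4603 -0.0579  0.0938] 0.0016 [308.3 180.5] [ 13  12 132] [304.3 233.5] [ 15  16 179] top@z [ 0.4641 -0.0569] sc@z [ 0.3998 -0.0126]
green [ 0.4116 -0.2087  0.0741] 0.0019 [253.2 201. ] [ 12  11 112] [367.9 253. ] [ 15  15 179] top@z [ 0.4112 -0.2176] sc@z [ 0.3632 -0.1834]
pad1 [0.5979 0.1907 0.0077] 0.0017 [405.4 187.5] [ 20  14 222] [207.6 183.8] [ 24  24 445] top@z [0.5973 0.1898] sc@z [0.5986 0.191 ]
pad2 [0.6005 0.1108 0.0075] 0.0017 [385.9 201.5] [ 20  16 240] [238.7 182.2] [ 24  24 444] top@z [0.5998 0.1099] sc@z [0.6014 0.1109]
pad3 [0.6029 0.0306 0.0083] 0.0014 [365.3 215.8] [ 20  16 259] [269.7 180.6] [ 24  24 443] top@z [0.6024 0.03  ] sc@z [0.6033 0.0311]
pad4 [ 0.6054 -0.0493  0.0079] 0.0015 [344. 231.] [ 21  17 280] [300.6 179.1] [ 24  23 438] top@z [ 0.6049 -0.0499] sc@z [ 0.6061 -0.0489]
blue [ 0.6078 -0.1243  0.0229] 0.0019 [323.2 242.6] [ 18  19 221] [329.8 176.6] [ 16  16 213] top@z [ 0.6099 -0.1257] sc@z [ 0.6005 -0.1173]
```

Call:
{"fn": "drive_tool", "kwargs": {"increments": [{"delta_pos":[0,0,0],"turn":0.125,"jaw":1},{"delta_pos":[0,0,0],"turn":0.125,"jaw":1},{"delta_pos":[0,0,0],"turn":0.125,"jaw":1},{"delta_pos":[0,0,0],"turn":0.125,"jaw":1},{"delta_pos":[0,0,0],"turn":0.125,"jaw":1},{"delta_pos":[0,0,0],"turn":0.125,"jaw":1},{"delta_pos":[0,0,0],"turn":0.125,"jaw":1},{"delta_pos":[0,0,0],"turn":0.125,"jaw":1}], "grip_force": 35}}

```text
time: 0.87
tool_pos: [0.2565, 0.6243, 0.4043]
tcp_rot: [2.019, 2.407, -0.001]
wrist_force: [0.4, 0.4, 0.1]
width: 1.002
grip_force: 0.0
```

Call:
{"fn": "drive_tool", "kwargs": {"increments": [{"delta_pos":[0,0,0],"turn":0.125,"jaw":1},{"delta_pos":[0,0,0],"turn":0.056,"jaw":1},{"delta_pos":[0,0,0],"turn":0,"jaw":1},{"delta_pos":[0,0,0],"turn":0,"jaw":1}]}}

```text
time: 1.2
tool_pos: [0.2565, 0.6243, 0.4044]
tcp_rot: [2.219, 2.223, -0.001]
wrist_force: [-0.5, -0.0, 1.0]
width: 1.0
grip_force: 0.0
```

Call:
{"fn": "drive_tool", "kwargs": {"increments": [{"delta_pos":[-20,8,0],"turn":0,"jaw":1},{"delta_pos":[-36,14,0],"turn":0,"jaw":1},{"delta_pos":[-36,14,0],"turn":0,"jaw":1},{"delta_pos":[-36,14,0],"turn":0,"jaw":1},{"delta_pos":[-36,14,0],"turn":0,"jaw":1},{"delta_pos":[-36,14,0],"turn":0,"jaw":1},{"delta_pos":[-36,14,0],"turn":0,"jaw":1},{"delta_pos":[-36,14,0],"turn":0,"jaw":1}]}}

```text
time: 1.87
tool_pos: [0.3627, 0.3506, 0.4048]
tcp_rot: [2.219, 2.224, 0.001]
wrist_force: [0.2, -0.2, 0.3]
width: 0.998
grip_force: 0.0
```

Call:
{"fn": "drive_tool", "kwargs": {"increments": [{"delta_pos":[-36,14,0],"turn":0,"jaw":1},{"delta_pos":[-36,14,0],"turn":0,"jaw":1},{"delta_pos":[-36,14,0],"turn":0,"jaw":1},{"delta_pos":[-36,14,0],"turn":0,"jaw":1},{"delta_pos":[-36,14,0],"turn":0,"jaw":1},{"delta_pos":[-36,14,0],"turn":0,"jaw":1},{"delta_pos":[-36,14,0],"turn":0,"jaw":1},{"delta_pos":[-20,8,0],"turn":0,"jaw":1}]}}

```text
time: 2.53
tool_pos: [0.4692, 0.0772, 0.405]
tcp_rot: [2.22, 2.22, -0.0]
wrist_force: [0.5, 0.4, -0.8]
width: 0.998
grip_force: 0.0
```

Call:
{"fn": "drive_tool", "kwargs": {"increments": [{"delta_pos":[0,0,0],"turn":0,"jaw":1},{"delta_pos":[0,0,0],"turn":0,"jaw":1}]}}

```text
time: 2.7
tool_pos: [0.4687, 0.0793, 0.4047]
tcp_rot: [-2.223, -2.219, -0.0]
wrist_force: [-0.1, 0.6, -0.4]
width: 1.001
grip_force: 0.0
```

```bash
python3 - <<'E'
from h import *
c=cam('wrist');save(c,'w1.png');s=bot.read_state();print(s['tool_pos'],s['q'],np.array(c['hand_eye']).round(3).tolist(),c['f'])
for n,p in dict(black=(.461,.08,.14),red=(.44,.195,.12),yel=(.46,-.058,.1),p3=(.603,.0305,.0085)).items(): print(n,proj(c,p))
E
```

```text
[0.46840286 0.08022625 0.40463634] [ 1.16961703e-01 -1.21073068e-01  2.01499785e+00  7.12367222e-04
  1.24795480e+00  1.17247870e-01] [[-0.0, -0.945, -0.328, 0.084], [1.0, -0.0, -0.001, -0.0], [0.001, -0.328, 0.945, 0.031], [0.0, 0.0, 0.0, 1.0]] 313.99659269951326
black (np.float64(309.5299408822706), np.float64(196.74574870640262))
red (np.float64(279.76791048218706), np.float64(39.758216349059666))
yel (np.float64(311.18153237379295), np.float64(306.9531005905494))
p3 (np.float64(427.58499306508594), np.float64(198.34756445554135))
```

View pics/w1.png

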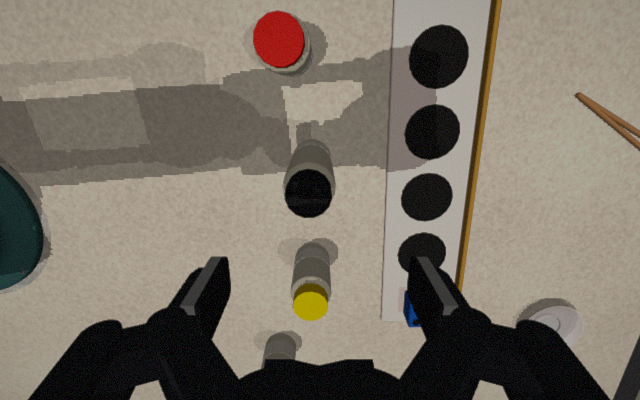

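The wrist view shows the black cap at about (308,193), red at (279,39), yellow at (310,305) and the pads at (439,57), (432,132), (427,197), (422,252). All are close to the projections of my estimates. I'll refine from these blobs.

```bash
cat > w.py <<'E'
from h import *
def wr(todo):
    c=cam('wrist');im=cv2.cvtColor(c['pixels'],cv2.COLOR_RGB2HSV).astype(int);h,s,v=im[...,0],im[...,1],im[...,2]
    M={'r':((h<8)|(h>172))&(s>150)&(v>60),'y':(h>20)&(h<35)&(s>150),'g':(h>50)&(h<85)&(s>130),'k':(v<45)}
    for nm,col,P in todo:
        g=proj(c,P);n,L,st,ce=cv2.connectedComponentsWithStats(M[col].astype(np.uint8))
        i=1+np.argmin([np.hypot(*(q-g))+(999 if a[4]<100 else 0) for q,a in zip(ce[1:],st[1:])])
        x,y,w,hh,A=st[i];ctr=max(cv2.findContours((L==i).astype(np.uint8),0,1)[0],key=len)
        e=cv2.fitEllipse(ctr)[0]
        print(nm,'pred',np.round(g,1),'cen',ce[i].round(1),'ell',np.round(e,1),'wh',w,hh,'at z: cen',onz(c,*ce[i],P[2])[:2].round(4),'ell',onz(c,*e,P[2])[:2].round(4))
    return c
E
python3 - <<'E'
from w import *
c=wr([('black','k',(.461,.08,.14)),('red','r',(.44,.195,.12)),('yellow','y',(.46,-.058,.1)),('p1','k',(.598,.19,.0085)),('p2','k',(.6,.11,.0085)),('p3','k',(.603,.0305,.0085))])
print(bot.read_state()['tool_pos'])
E
```

```text
black pred [310.  197.9] cen [308.6 194.1] ell [308.6 194.1] wh 46 48 at z: cen [0.4599 0.0832] ell [0.4599 0.0832]
red pred [280.5  41.1] cen [279.3  40.5] ell [279.3  40.5] wh 52 56 at z: cen [0.4392 0.1954] ell [0.4391 0.1954]
yellow pred [311.3 307.8] cen [310.4 302.6] ell [310.4 302.6] wh 35 38 at z: cen [ 0.4591 -0.0514] ell [ 0.4591 -0.0514]
p1 pred [439.9  59.7] cen [438.6  57.6] ell [438.6  57.6] wh 58 63 at z: cen [0.5964 0.1921] ell [0.5964 0.1921]
p2 pred [432.9 134.7] cen [432.  132.7] ell [432.  132.7] wh 55 54 at z: cen [0.5987 0.1124] ell [0.5987 0.1124]
p3 pred [427.7 199.3] cen [426.6 197.7] ell [426.6 197.7] wh 50 47 at z: cen [0.6014 0.0325] ell [0.6014 0.0325]
[0.46824348 0.08081461 0.40460443]
```

Call:
{"fn": "drive_tool", "kwargs": {"increments": [{"delta_pos":[1,-8,15],"turn":0,"jaw":1},{"delta_pos":[0,0,25],"turn":0,"jaw":1},{"delta_pos":[0,0,30],"turn":0,"jaw":1},{"delta_pos":[0,0,30],"turn":0,"jaw":1},{"delta_pos":[0,0,25],"turn":0,"jaw":1},{"delta_pos":[0,0,18],"turn":0,"jaw":1},{"delta_pos":[0,0,10],"turn":0,"jaw":1},{"delta_pos":[0,0,5],"turn":0,"jaw":1}]}}

```text
time: 3.47
tool_pos: [0.4594, 0.0824, 0.245]
tcp_rot: [-2.217, -2.223, 0.004]
wrist_force: [0.5, -0.1, 1.0]
width: 0.998
grip_force: 0.0
```

Call:
{"fn": "drive_tool", "kwargs": {"increments": [{"delta_pos":[0,0,0],"turn":0,"jaw":1},{"delta_pos":[0,0,0],"turn":0,"jaw":1},{"delta_pos":[0,0,0],"turn":0,"jaw":0.6},{"delta_pos":[0,0,0],"turn":0,"jaw":0.4},{"delta_pos":[0,0,0],"turn":0,"jaw":0.2},{"delta_pos":[0,0,0],"turn":0,"jaw":0.1},{"delta_pos":[0,0,0],"turn":0,"jaw":0.0},{"delta_pos":[0,0,0],"turn":0,"jaw":-0.1}]}}

```text
time: 4.13
tool_pos: [0.4607, 0.0813, 0.2477]
tcp_rot: [2.222, 2.221, 0.001]
wrist_force: [-1.8, 0.0, 5.1]
width: 0.527
grip_force: 30.6
```

Call:
{"fn": "drive_tool", "kwargs": {"increments": [{"delta_pos":[0,0,0],"turn":0,"jaw":-0.3},{"delta_pos":[0,0,0],"turn":0,"jaw":-0.6},{"delta_pos":[0,0,0],"turn":0,"jaw":-1},{"delta_pos":[0,0,0],"turn":0,"jaw":-1},{"delta_pos":[0,0,0],"turn":0,"jaw":-1},{"delta_pos":[0,0,0],"turn":0,"jaw":-1}]}}

```text
time: 4.63
tool_pos: [0.4607, 0.0813, 0.2477]
tcp_rot: [2.222, 2.221, 0.001]
wrist_force: [-1.7, 0.5, 5.8]
width: 0.527
grip_force: 30.6
```

Call:
{"fn": "drive_tool", "kwargs": {"increments": [{"delta_pos":[0,0,-5],"turn":0,"jaw":-1},{"delta_pos":[0,0,-10],"turn":0,"jaw":-1},{"delta_pos":[0,0,-15],"turn":0,"jaw":-1},{"delta_pos":[0,0,-10],"turn":0,"jaw":-1},{"delta_pos":[0,6,-5],"turn":0,"jaw":-1},{"delta_pos":[0,14,0],"turn":0,"jaw":-1},{"delta_pos":[0,22,0],"turn":0,"jaw":-1},{"delta_pos":[0,24,0],"turn":0,"jaw":-1}]}}

```text
time: 5.3
tool_pos: [0.527, 0.0814, 0.2921]
tcp_rot: [2.221, 2.221, 0.001]
wrist_force: [0.5, 1.3, -1.4]
width: 0.529
grip_force: 30.1
```

Call:
{"fn": "drive_tool", "kwargs": {"increments": [{"delta_pos":[-5,24,0],"turn":0,"jaw":-1},{"delta_pos":[-12,22,0],"turn":0,"jaw":-1},{"delta_pos":[-20,18,0],"turn":0,"jaw":-1},{"delta_pos":[-24,10,0],"turn":0,"jaw":-1},{"delta_pos":[-24,4,0],"turn":0,"jaw":-1},{"delta_pos":[-22,0,0],"turn":0,"jaw":-1},{"delta_pos":[-14,0,0],"turn":0,"jaw":-1},{"delta_pos":[-8,0,0],"turn":0,"jaw":-1}]}}

```text
time: 5.97
tool_pos: [0.6047, -0.0494, 0.2915]
tcp_rot: [-2.223, -2.22, 0.0]
wrist_force: [0.3, 0.7, -2.0]
width: 0.534
grip_force: 30.1
```

Call:
{"fn": "drive_tool", "kwargs": {"increments": [{"delta_pos":[0,0,0],"turn":0,"jaw":-1},{"delta_pos":[0,0,0],"turn":0,"jaw":-1},{"delta_pos":[0,0,0],"turn":0,"jaw":-1},{"delta_pos":[0,0,0],"turn":0,"jaw":-1}]}}

```text
time: 6.3
tool_pos: [0.6044, -0.0466, 0.2917]
tcp_rot: [-2.22, -2.222, -0.0]
wrist_force: [-0.0, -0.0, -1.7]
width: 0.534
grip_force: 30.1
```

```bash
python3 - <<'E'
from w import *
s=bot.read_state();print(s['tool_pos'],s['wrist_force'],s['width'])
c=cam('wrist');d=cam('top');e=cam('scene')
cv2.imwrite('pics/w2.png',cv2.cvtColor(np.hstack([cv2.resize(c['pixels'],(480,300)),cv2.resize(e['pixels'][60:310,220:520],(320,267)).repeat(1,0) if 0 else cv2.resize(e['pixels'][100:300,250:450],(300,300))]),4))
E
```

```text
[ 0.60438455 -0.0466078   0.29170639] [-0.02698861 -0.03817369 -1.72104163] 0.5335405119559199
```

View pics/w2.png

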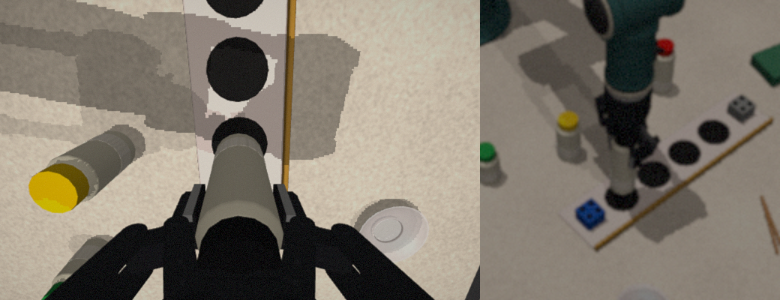

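The wrist and scene views show the bottle held upright, its foot just above pad4 (scene crop 622,198). I'll lower it about 35 mm.

Call:
{"fn": "drive_tool", "kwargs": {"increments": [{"delta_pos":[-1,0,6],"turn":0,"jaw":-1},{"delta_pos":[0,0,10],"turn":0,"jaw":-1},{"delta_pos":[0,0,8],"turn":0,"jaw":-1},{"delta_pos":[0,0,5],"turn":0,"jaw":-1},{"delta_pos":[0,0,3],"turn":0,"jaw":-1},{"delta_pos":[0,0,2],"turn":0,"jaw":-1},{"delta_pos":[0,0,1],"turn":0,"jaw":-1},{"delta_pos":[0,0,0],"turn":0,"jaw":-1}]}}

```text
time: 7.12
tool_pos: [0.6046, -0.0487, 0.2566]
tcp_rot: [-2.222, -2.221, 0.0]
wrist_force: [-0.1, 0.4, -0.4]
width: 0.537
grip_force: 30.2
```

Call:
{"fn": "drive_tool", "kwargs": {"increments": [{"delta_pos":[0,0,0],"turn":0,"jaw":-1},{"delta_pos":[0,0,0],"turn":0,"jaw":-1},{"delta_pos":[0,0,0],"turn":0,"jaw":-1}]}}

```text
time: 7.37
tool_pos: [0.6047, -0.0487, 0.257]
tcp_rot: [2.221, 2.221, 0.001]
wrist_force: [1.1, -0.1, -2.2]
width: 0.534
grip_force: 30.2
```

Call:
{"fn": "drive_tool", "kwargs": {"increments": [{"delta_pos":[0,0,1],"turn":0,"jaw":-1},{"delta_pos":[0,0,0],"turn":0,"jaw":-1},{"delta_pos":[0,0,0],"turn":0,"jaw":0.1},{"delta_pos":[0,0,0],"turn":0,"jaw":0.2},{"delta_pos":[0,0,0],"turn":0,"jaw":0.4},{"delta_pos":[0,0,0],"turn":0,"jaw":0.7},{"delta_pos":[0,0,0],"turn":0,"jaw":1},{"delta_pos":[0,0,0],"turn":0,"jaw":1}]}}

```text
time: 8.03
tool_pos: [0.6045, -0.0487, 0.2557]
tcp_rot: [2.221, 2.221, 0.0]
wrist_force: [0.7, -0.4, 0.4]
width: 0.998
grip_force: 0.0
```

Call:
{"fn": "drive_tool", "kwargs": {"increments": [{"delta_pos":[0,0,0],"turn":0,"jaw":1},{"delta_pos":[0,0,-5],"turn":0,"jaw":1},{"delta_pos":[0,0,-15],"turn":0,"jaw":1},{"delta_pos":[0,0,-25],"turn":0,"jaw":1},{"delta_pos":[0,0,-30],"turn":0,"jaw":1},{"delta_pos":[0,0,-30],"turn":0,"jaw":1},{"delta_pos":[0,0,-25],"turn":0,"jaw":1},{"delta_pos":[0,0,-10],"turn":0,"jaw":1}]}}

```text
time: 8.7
tool_pos: [0.6056, -0.0488, 0.4011]
tcp_rot: [2.217, 2.217, 0.007]
wrist_force: [1.4, -0.4, 1.6]
width: 0.997
grip_force: 0.0
```

Call:
{"fn": "drive_tool", "kwargs": {"increments": [{"delta_pos":[0,0,0],"turn":0,"jaw":1},{"delta_pos":[0,0,0],"turn":0,"jaw":1}]}}

```text
time: 8.87
tool_pos: [0.6044, -0.0486, 0.3956]
tcp_rot: [2.221, 2.221, 0.0]
wrist_force: [-0.1, 0.2, -0.6]
width: 0.997
grip_force: 0.0
```

```bash
python3 - <<'E'
from w import *
c=wr([('black','k',(.605,-.048,.1485)),('yellow','y',(.46,-.058,.1)),('p1','k',(.598,.19,.0085)),('p2','k',(.6,.11,.0085)),('p3','k',(.603,.0305,.0085))])
save(c,'w3.png');s=bot.read_state();print(s['tool_pos'],s['width'])
E
```

```text
black pred [319.8 204.7] cen [318.3 203.1] ell [318.3 203.1] wh 50 51 at z: cen [ 0.6039 -0.0468] ell [ 0.6039 -0.0468]
yellow pred [157.7 195.6] cen [159.6 191.9] ell [159.6 192. ] wh 48 43 at z: cen [ 0.4622 -0.0546] ell [ 0.4622 -0.0546]
p1 pred [311.8 -94.5] cen [313.6  16.5] ell [313.6  16.5] wh 62 40 at z: cen [0.5992 0.1004] ell [0.5991 0.1005]
p2 pred [314.4   5.6] cen [313.6  16.5] ell [313.6  16.5] wh 62 40 at z: cen [0.5992 0.1004] ell [0.5991 0.1005]
p3 pred [317.6  89.8] cen [316.2  88. ] ell [316.2  88. ] wh 58 61 at z: cen [0.6016 0.0323] ell [0.6016 0.0323]
[ 0.60394567 -0.04854959  0.39404673] 1.000521196331266
```

View pics/w3.png

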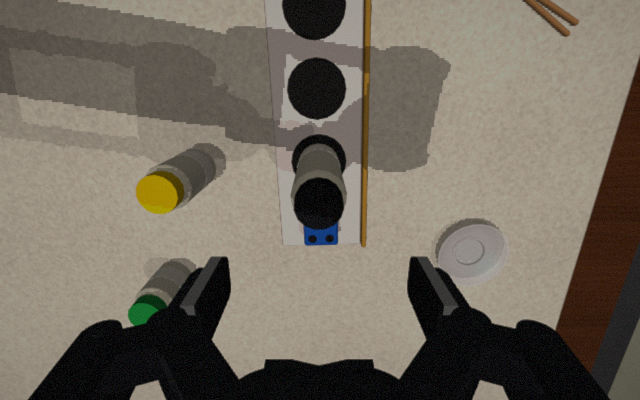

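The wrist view shows black standing upright on pad4 (cap at 318,203, foot on the pad at 319,160). Next is red.

Call:
{"fn": "drive_tool", "kwargs": {"increments": [{"delta_pos":[12,-8,0],"turn":0,"jaw":1},{"delta_pos":[24,-16,0],"turn":0,"jaw":1},{"delta_pos":[30,-20,0],"turn":0,"jaw":1},{"delta_pos":[32,-22,0],"turn":0,"jaw":1},{"delta_pos":[32,-22,0],"turn":0,"jaw":1},{"delta_pos":[32,-22,0],"turn":0,"jaw":1},{"delta_pos":[32,-22,0],"turn":0,"jaw":1},{"delta_pos":[26,-18,0],"turn":0,"jaw":1}]}}

```text
time: 9.58
tool_pos: [0.4515, 0.1731, 0.3931]
tcp_rot: [-2.219, -2.22, 0.006]
wrist_force: [-0.5, -0.1, -0.6]
width: 0.997
grip_force: 0.0
```

Call:
{"fn": "drive_tool", "kwargs": {"increments": [{"delta_pos":[16,-10,0],"turn":0,"jaw":1},{"delta_pos":[8,-5,0],"turn":0,"jaw":1},{"delta_pos":[0,0,0],"turn":0,"jaw":1},{"delta_pos":[0,0,0],"turn":0,"jaw":1},{"delta_pos":[0,0,0],"turn":0,"jaw":1}]}}

```text
time: 10.0
tool_pos: [0.4398, 0.1947, 0.395]
tcp_rot: [2.222, 2.221, -0.002]
wrist_force: [0.9, -0.6, 0.5]
width: 1.002
grip_force: 0.0
```

```bash
python3 - <<'E'
from w import *
c=wr([('red','r',(.4395,.1955,.12)),('p1','k',(.5972,.1914,.0085)),('p2','k',(.5996,.1116,.0085))])
print(bot.read_state()['tool_pos'])
E
```

```text
red pred [319. 192.] cen [318.2 189.7] ell [318.2 189.6] wh 45 47 at z: cen [0.4388 0.1975] ell [0.4388 0.1975]
p1 pred [454.8 164.1] cen [454.2 163.2] ell [454.2 163.2] wh 54 52 at z: cen [0.5964 0.1924] ell [0.5964 0.1924]
p2 pred [447.7 226.6] cen [447.1 226. ] ell [447.2 226. ] wh 50 45 at z: cen [0.5988 0.1125] ell [0.5988 0.1125]
[0.44004535 0.19452946 0.39518031]
```

Call:
{"fn": "drive_tool", "kwargs": {"increments": [{"delta_pos":[1,-1,15],"turn":0,"jaw":1},{"delta_pos":[0,0,25],"turn":0,"jaw":1},{"delta_pos":[0,0,30],"turn":0,"jaw":1},{"delta_pos":[0,0,30],"turn":0,"jaw":1},{"delta_pos":[0,0,28],"turn":0,"jaw":1},{"delta_pos":[0,0,22],"turn":0,"jaw":1},{"delta_pos":[0,0,12],"turn":0,"jaw":1},{"delta_pos":[0,0,5],"turn":0,"jaw":1}]}}

```text
time: 10.72
tool_pos: [0.438, 0.1948, 0.2259]
tcp_rot: [-2.222, -2.218, 0.007]
wrist_force: [-0.1, -1.0, -0.3]
width: 0.999
grip_force: 0.0
```

Call:
{"fn": "drive_tool", "kwargs": {"increments": [{"delta_pos":[0,0,0],"turn":0,"jaw":1},{"delta_pos":[0,0,0],"turn":0,"jaw":1},{"delta_pos":[0,0,0],"turn":0,"jaw":0.6},{"delta_pos":[0,0,0],"turn":0,"jaw":0.4},{"delta_pos":[0,0,0],"turn":0,"jaw":0.2},{"delta_pos":[0,0,0],"turn":0,"jaw":0.1},{"delta_pos":[0,0,0],"turn":0,"jaw":0.0},{"delta_pos":[0,0,0],"turn":0,"jaw":-0.1}]}}

```text
time: 11.38
tool_pos: [0.439, 0.1966, 0.2297]
tcp_rot: [2.221, 2.221, 0.003]
wrist_force: [0.8, -0.9, 5.5]
width: 0.533
grip_force: 35.8
```

Call:
{"fn": "drive_tool", "kwargs": {"increments": [{"delta_pos":[0,0,0],"turn":0,"jaw":-0.5},{"delta_pos":[0,0,0],"turn":0,"jaw":-1},{"delta_pos":[0,0,0],"turn":0,"jaw":-1},{"delta_pos":[0,0,0],"turn":0,"jaw":-1}]}}

```text
time: 11.72
tool_pos: [0.439, 0.1966, 0.2297]
tcp_rot: [2.221, 2.221, 0.002]
wrist_force: [0.1, -0.9, 5.5]
width: 0.531
grip_force: 35.9
```

Call:
{"fn": "drive_tool", "kwargs": {"increments": [{"delta_pos":[0,0,-5],"turn":0,"jaw":-1},{"delta_pos":[0,0,-10],"turn":0,"jaw":-1},{"delta_pos":[0,0,-15],"turn":0,"jaw":-1},{"delta_pos":[0,0,-10],"turn":0,"jaw":-1},{"delta_pos":[-5,5,-5],"turn":0,"jaw":-1},{"delta_pos":[-12,12,0],"turn":0,"jaw":-1},{"delta_pos":[-16,16,0],"turn":0,"jaw":-1},{"delta_pos":[-18,18,0],"turn":0,"jaw":-1}]}}

```text
time: 12.38
tool_pos: [0.4897, 0.1449, 0.274]
tcp_rot: [2.22, 2.223, 0.0]
wrist_force: [0.2, 0.7, -0.7]
width: 0.532
grip_force: 36.1
```

Call:
{"fn": "drive_tool", "kwargs": {"increments": [{"delta_pos":[-20,20,0],"turn":0,"jaw":-1},{"delta_pos":[-20,20,0],"turn":0,"jaw":-1},{"delta_pos":[-20,20,0],"turn":0,"jaw":-1},{"delta_pos":[-20,20,0],"turn":0,"jaw":-1},{"delta_pos":[-15,15,0],"turn":0,"jaw":-1},{"delta_pos":[-10,10,0],"turn":0,"jaw":-1},{"delta_pos":[-6,6,0],"turn":0,"jaw":-1},{"delta_pos":[-2,1,0],"turn":0,"jaw":-1}]}}

```text
time: 13.05
tool_pos: [0.6022, 0.0314, 0.2736]
tcp_rot: [2.223, 2.22, 0.0]
wrist_force: [-0.3, 0.3, -2.4]
width: 0.531
grip_force: 36.1
```

Call:
{"fn": "drive_tool", "kwargs": {"increments": [{"delta_pos":[0,0,0],"turn":0,"jaw":-1},{"delta_pos":[0,0,0],"turn":0,"jaw":-1},{"delta_pos":[0,0,0],"turn":0,"jaw":-1},{"delta_pos":[0,0,0],"turn":0,"jaw":-1}]}}

```text
time: 13.38
tool_pos: [0.6008, 0.0332, 0.2736]
tcp_rot: [-2.22, -2.222, 0.001]
wrist_force: [-0.1, 0.2, -1.6]
width: 0.528
grip_force: 36.1
```

Call:
{"fn": "drive_tool", "kwargs": {"increments": [{"delta_pos":[-1,1,6],"turn":0,"jaw":-1},{"delta_pos":[0,0,10],"turn":0,"jaw":-1},{"delta_pos":[0,0,8],"turn":0,"jaw":-1},{"delta_pos":[0,0,5],"turn":0,"jaw":-1},{"delta_pos":[0,0,3],"turn":0,"jaw":-1},{"delta_pos":[0,0,2],"turn":0,"jaw":-1},{"delta_pos":[0,0,2],"turn":0,"jaw":-1},{"delta_pos":[0,0,0],"turn":0,"jaw":-1}]}}

```text
time: 14.05
tool_pos: [0.6027, 0.0313, 0.2383]
tcp_rot: [-2.221, -2.221, 0.0]
wrist_force: [-1.7, -0.7, 0.8]
width: 0.532
grip_force: 36.3
```

Call:
{"fn": "drive_tool", "kwargs": {"increments": [{"delta_pos":[0,0,0],"turn":0,"jaw":-1},{"delta_pos":[0,0,0],"turn":0,"jaw":-1},{"delta_pos":[0,0,0],"turn":0,"jaw":-1}]}}

```text
time: 14.3
tool_pos: [0.6027, 0.0313, 0.2382]
tcp_rot: [2.221, 2.221, 0.001]
wrist_force: [-2.4, 0.8, 2.8]
width: 0.531
grip_force: 36.4
```

Contact is made, so I'll release and retreat.

Call:
{"fn": "drive_tool", "kwargs": {"increments": [{"delta_pos":[0,0,0],"turn":0,"jaw":0.1},{"delta_pos":[0,0,0],"turn":0,"jaw":0.2},{"delta_pos":[0,0,0],"turn":0,"jaw":0.4},{"delta_pos":[0,0,0],"turn":0,"jaw":0.7},{"delta_pos":[0,0,0],"turn":0,"jaw":1},{"delta_pos":[0,0,0],"turn":0,"jaw":1},{"delta_pos":[0,0,-5],"turn":0,"jaw":1},{"delta_pos":[0,0,-15],"turn":0,"jaw":1}]}}

```text
time: 14.97
tool_pos: [0.6012, 0.0313, 0.2555]
tcp_rot: [-2.219, -2.219, 0.006]
wrist_force: [1.0, 0.2, 0.4]
width: 1.002
grip_force: 0.0
```

Call:
{"fn": "drive_tool", "kwargs": {"increments": [{"delta_pos":[0,0,-25],"turn":0,"jaw":1},{"delta_pos":[0,0,-30],"turn":0,"jaw":1},{"delta_pos":[0,0,-30],"turn":0,"jaw":1},{"delta_pos":[0,0,-25],"turn":0,"jaw":1},{"delta_pos":[0,0,-15],"turn":0,"jaw":1},{"delta_pos":[0,0,-10],"turn":0,"jaw":1},{"delta_pos":[0,0,0],"turn":0,"jaw":1},{"delta_pos":[0,0,0],"turn":0,"jaw":1}]}}

```text
time: 15.63
tool_pos: [0.6024, 0.0314, 0.3928]
tcp_rot: [2.221, 2.221, 0.001]
wrist_force: [0.0, 0.4, -0.8]
width: 0.999
grip_force: 0.0
```

```bash
python3 - <<'E'
from w import *
c=wr([('red','r',(.602,.0315,.1285)),('yellow','y',(.46,-.057,.1)),('p1','k',(.5968,.192,.0085)),('p2','k',(.599,.112,.0085))])
s=bot.read_state();print(s['tool_pos'],s['width'])
E
```

```text
red pred [318.5 197.4] cen [318.8 196.6] ell [318.8 196.6] wh 46 49 at z: cen [0.6022 0.0322] ell [0.6022 0.0322]
yellow pred [172.1 273.4] cen [173.2 268.9] ell [173.2 269. ] wh 44 41 at z: cen [ 0.4618 -0.052 ] ell [ 0.4618 -0.0521]
p1 pred [313.2   2.7] cen [313.2  16.3] ell [313.4  16.2] wh 63 39 at z: cen [0.5968 0.1802] ell [0.5969 0.1802]
p2 pred [315.7  88.4] cen [315.8  88. ] ell [315.8  88. ] wh 58 61 at z: cen [0.5992 0.1124] ell [0.5992 0.1124]
[0.60206807 0.0313677  0.39151979] 1.0010785846451837
```

Call:
{"fn": "drive_tool", "kwargs": {"increments": [{"delta_pos":[-5,-8,0],"turn":0,"jaw":1},{"delta_pos":[-11,-18,0],"turn":0,"jaw":1},{"delta_pos":[-14,-23,0],"turn":0,"jaw":1},{"delta_pos":[-16,-25,0],"turn":0,"jaw":1},{"delta_pos":[-16,-25,0],"turn":0,"jaw":1},{"delta_pos":[-13,-21,0],"turn":0,"jaw":1},{"delta_pos":[-9,-14,0],"turn":0,"jaw":1},{"delta_pos":[-4,-8,0],"turn":0,"jaw":1}]}}

```text
time: 16.35
tool_pos: [0.4579, -0.0575, 0.3907]
tcp_rot: [-2.221, -2.218, 0.004]
wrist_force: [-0.9, 0.2, 0.7]
width: 1.004
grip_force: 0.0
```

Call:
{"fn": "drive_tool", "kwargs": {"increments": [{"delta_pos":[0,0,0],"turn":0,"jaw":1},{"delta_pos":[0,0,0],"turn":0,"jaw":1},{"delta_pos":[0,0,0],"turn":0,"jaw":1}]}}

```text
time: 16.6
tool_pos: [0.461, -0.0564, 0.3924]
tcp_rot: [-2.221, -2.221, -0.0]
wrist_force: [0.5, -0.0, -0.2]
width: 1.001
grip_force: 0.0
```

```bash
python3 - <<'E'
from w import *
c=wr([('yellow','y',(.4605,-.057,.1)),('green','g',(.411,-.209,.08))])
s=bot.read_state();print(s['tool_pos'],s['width'])
E
```

```text
yellow pred [318.6 187.4] cen [316.8 185.3] ell [316.8 185.3] wh 42 44 at z: cen [ 0.4589 -0.0551] ell [ 0.4589 -0.0551]
green pred [273.4 313.7] cen [273.5 308.7] ell [273.5 308.7] wh 34 36 at z: cen [ 0.4114 -0.2023] ell [ 0.4114 -0.2023]
[ 0.46117675 -0.05629616  0.39254007] 0.9942518804783234
```

Call:
{"fn": "drive_tool", "kwargs": {"increments": [{"delta_pos":[-1,-1,15],"turn":0,"jaw":1},{"delta_pos":[0,0,28],"turn":0,"jaw":1},{"delta_pos":[0,0,34],"turn":0,"jaw":1},{"delta_pos":[0,0,34],"turn":0,"jaw":1},{"delta_pos":[0,0,30],"turn":0,"jaw":1},{"delta_pos":[0,0,24],"turn":0,"jaw":1},{"delta_pos":[0,0,13],"turn":0,"jaw":1},{"delta_pos":[0,0,5],"turn":0,"jaw":1}]}}

```text
time: 17.32
tool_pos: [0.4587, -0.0569, 0.2066]
tcp_rot: [-2.217, -2.219, 0.005]
wrist_force: [-0.0, 0.3, -1.0]
width: 1.0
grip_force: 0.0
```

Call:
{"fn": "drive_tool", "kwargs": {"increments": [{"delta_pos":[0,0,0],"turn":0,"jaw":1},{"delta_pos":[0,0,0],"turn":0,"jaw":1},{"delta_pos":[0,0,0],"turn":0,"jaw":0.6},{"delta_pos":[0,0,0],"turn":0,"jaw":0.4},{"delta_pos":[0,0,0],"turn":0,"jaw":0.2},{"delta_pos":[0,0,0],"turn":0,"jaw":0.1},{"delta_pos":[0,0,0],"turn":0,"jaw":0.0},{"delta_pos":[0,0,0],"turn":0,"jaw":-0.1}]}}

```text
time: 17.98
tool_pos: [0.46, -0.0578, 0.2107]
tcp_rot: [2.221, 2.22, 0.001]
wrist_force: [-1.8, 0.6, 6.2]
width: 0.528
grip_force: 36.2
```

Call:
{"fn": "drive_tool", "kwargs": {"increments": [{"delta_pos":[0,0,0],"turn":0,"jaw":-0.5},{"delta_pos":[0,0,0],"turn":0,"jaw":-1},{"delta_pos":[0,0,0],"turn":0,"jaw":-1},{"delta_pos":[0,0,0],"turn":0,"jaw":-1}]}}

```text
time: 18.32
tool_pos: [0.46, -0.0578, 0.2107]
tcp_rot: [2.221, 2.22, 0.001]
wrist_force: [-2.3, -0.3, 5.8]
width: 0.528
grip_force: 36.2
```

Call:
{"fn": "drive_tool", "kwargs": {"increments": [{"delta_pos":[0,0,-5],"turn":0,"jaw":-1},{"delta_pos":[0,0,-10],"turn":0,"jaw":-1},{"delta_pos":[0,0,-15],"turn":0,"jaw":-1},{"delta_pos":[0,0,-10],"turn":0,"jaw":-1},{"delta_pos":[5,0,-5],"turn":0,"jaw":-1},{"delta_pos":[12,0,0],"turn":0,"jaw":-1},{"delta_pos":[18,0,0],"turn":0,"jaw":-1},{"delta_pos":[22,0,0],"turn":0,"jaw":-1}]}}

```text
time: 18.98
tool_pos: [0.4595, -0.0004, 0.2552]
tcp_rot: [2.223, 2.219, 0.001]
wrist_force: [0.2, 0.3, -1.1]
width: 0.53
grip_force: 35.9
```

Call:
{"fn": "drive_tool", "kwargs": {"increments": [{"delta_pos":[24,0,0],"turn":0,"jaw":-1},{"delta_pos":[24,4,0],"turn":0,"jaw":-1},{"delta_pos":[22,10,0],"turn":0,"jaw":-1},{"delta_pos":[18,16,0],"turn":0,"jaw":-1},{"delta_pos":[12,20,0],"turn":0,"jaw":-1},{"delta_pos":[7,22,0],"turn":0,"jaw":-1},{"delta_pos":[4,20,0],"turn":0,"jaw":-1},{"delta_pos":[2,16,0],"turn":0,"jaw":-1}]}}

```text
time: 19.65
tool_pos: [0.5687, 0.1137, 0.2549]
tcp_rot: [2.22, 2.222, 0.001]
wrist_force: [-0.3, 0.0, -0.5]
width: 0.528
grip_force: 35.9
```

Call:
{"fn": "drive_tool", "kwargs": {"increments": [{"delta_pos":[0,12,0],"turn":0,"jaw":-1},{"delta_pos":[0,8,0],"turn":0,"jaw":-1},{"delta_pos":[0,6,0],"turn":0,"jaw":-1},{"delta_pos":[0,5,0],"turn":0,"jaw":-1},{"delta_pos":[0,0,0],"turn":0,"jaw":-1},{"delta_pos":[0,0,0],"turn":0,"jaw":-1},{"delta_pos":[0,0,0],"turn":0,"jaw":-1},{"delta_pos":[0,0,0],"turn":0,"jaw":-1}]}}

```text
time: 20.32
tool_pos: [0.5979, 0.1123, 0.2546]
tcp_rot: [-2.221, -2.221, 0.001]
wrist_force: [-0.2, -0.1, -0.8]
width: 0.528
grip_force: 36.0
```

Call:
{"fn": "drive_tool", "kwargs": {"increments": [{"delta_pos":[0,1,6],"turn":0,"jaw":-1},{"delta_pos":[0,0,10],"turn":0,"jaw":-1},{"delta_pos":[0,0,8],"turn":0,"jaw":-1},{"delta_pos":[0,0,5],"turn":0,"jaw":-1},{"delta_pos":[0,0,3],"turn":0,"jaw":-1},{"delta_pos":[0,0,2],"turn":0,"jaw":-1},{"delta_pos":[0,0,2],"turn":0,"jaw":-1},{"delta_pos":[0,0,0],"turn":0,"jaw":-1}]}}

```text
time: 20.98
tool_pos: [0.5996, 0.1124, 0.2193]
tcp_rot: [-2.221, -2.221, 0.0]
wrist_force: [-1.3, -0.4, 0.6]
width: 0.535
grip_force: 36.0
```

Call:
{"fn": "drive_tool", "kwargs": {"increments": [{"delta_pos":[0,0,0],"turn":0,"jaw":-1},{"delta_pos":[0,0,0],"turn":0,"jaw":-1},{"delta_pos":[0,0,0],"turn":0,"jaw":-1}]}}

```text
time: 21.23
tool_pos: [0.5997, 0.1124, 0.2193]
tcp_rot: [2.221, 2.221, 0.001]
wrist_force: [-2.2, -0.0, 5.0]
width: 0.525
grip_force: 36.2
```

Call:
{"fn": "drive_tool", "kwargs": {"increments": [{"delta_pos":[0,0,0],"turn":0,"jaw":0.1},{"delta_pos":[0,0,0],"turn":0,"jaw":0.2},{"delta_pos":[0,0,0],"turn":0,"jaw":0.4},{"delta_pos":[0,0,0],"turn":0,"jaw":0.7},{"delta_pos":[0,0,0],"turn":0,"jaw":1},{"delta_pos":[0,0,0],"turn":0,"jaw":1},{"delta_pos":[0,0,-5],"turn":0,"jaw":1},{"delta_pos":[0,0,-15],"turn":0,"jaw":1}]}}

```text
time: 21.9
tool_pos: [0.5982, 0.1122, 0.2365]
tcp_rot: [-2.219, -2.219, 0.006]
wrist_force: [-0.2, 0.1, -0.2]
width: 1.001
grip_force: 0.0
```

Call:
{"fn": "drive_tool", "kwargs": {"increments": [{"delta_pos":[0,0,-25],"turn":0,"jaw":1},{"delta_pos":[0,0,-32],"turn":0,"jaw":1},{"delta_pos":[0,0,-32],"turn":0,"jaw":1},{"delta_pos":[0,0,-30],"turn":0,"jaw":1},{"delta_pos":[0,0,-20],"turn":0,"jaw":1},{"delta_pos":[0,0,-10],"turn":0,"jaw":1},{"delta_pos":[0,0,0],"turn":0,"jaw":1},{"delta_pos":[0,0,0],"turn":0,"jaw":1}]}}

```text
time: 22.57
tool_pos: [0.5994, 0.1123, 0.3875]
tcp_rot: [2.221, 2.221, 0.0]
wrist_force: [-0.5, 0.0, -0.4]
width: 0.996
grip_force: 0.0
```

```bash
python3 - <<'E'
from w import *
c=wr([('yellow','y',(.5995,.112,.1085)),('p1','k',(.5968,.192,.0085))])
s=bot.read_state();print(s['tool_pos'],s['width'])
E
```

```text
yellow pred [319.3 192. ] cen [318.7 188.6] ell [318.7 188.6] wh 44 48 at z: cen [0.5991 0.115 ] ell [0.599 0.115]
p1 pred [316.5  89.4] cen [316.4  89.2] ell [316.4  89.2] wh 59 62 at z: cen [0.5967 0.1922] ell [0.5967 0.1922]
[0.59893379 0.11227662 0.38609214] 1.0017955013689304
```

Call:
{"fn": "drive_tool", "kwargs": {"increments": [{"delta_pos":[-10,-6,0],"turn":0,"jaw":1},{"delta_pos":[-22,-13,0],"turn":0,"jaw":1},{"delta_pos":[-30,-17,0],"turn":0,"jaw":1},{"delta_pos":[-33,-19,0],"turn":0,"jaw":1},{"delta_pos":[-33,-19,0],"turn":0,"jaw":1},{"delta_pos":[-33,-19,0],"turn":0,"jaw":1},{"delta_pos":[-33,-19,0],"turn":0,"jaw":1},{"delta_pos":[-33,-19,0],"turn":0,"jaw":1}]}}

```text
time: 23.28
tool_pos: [0.4661, -0.116, 0.3854]
tcp_rot: [-2.219, -2.22, 0.003]
wrist_force: [0.4, -0.7, 0.5]
width: 1.002
grip_force: 0.0
```

Call:
{"fn": "drive_tool", "kwargs": {"increments": [{"delta_pos":[-33,-19,0],"turn":0,"jaw":1},{"delta_pos":[-30,-18,0],"turn":0,"jaw":1},{"delta_pos":[-20,-13,0],"turn":0,"jaw":1},{"delta_pos":[-11,-7,0],"turn":0,"jaw":1},{"delta_pos":[0,0,0],"turn":0,"jaw":1},{"delta_pos":[0,0,0],"turn":0,"jaw":1},{"delta_pos":[0,0,0],"turn":0,"jaw":1}]}}

```text
time: 23.87
tool_pos: [0.4112, -0.2082, 0.3865]
tcp_rot: [-2.22, -2.22, 0.0]
wrist_force: [-0.2, 0.4, -0.6]
width: 0.998
grip_force: 0.0
```

```bash
python3 - <<'E'
from w import *
c=wr([('green','g',(.411,-.209,.08))])
s=bot.read_state();print(s['tool_pos'],s['width'],s['q'].round(2))
E
```

```text
green pred [319.5 183.2] cen [318.7 180.3] ell [318.7 180.3] wh 40 41 at z: cen [ 0.4103 -0.2062] ell [ 0.4103 -0.2062]
[ 0.41151489 -0.20800767  0.38682217] 1.0021653774136885 [-0.52 -0.14  2.06  0.    1.22 -0.52]
```

Call:
{"fn": "drive_tool", "kwargs": {"increments": [{"delta_pos":[0,-1,15],"turn":0,"jaw":1},{"delta_pos":[0,0,28],"turn":0,"jaw":1},{"delta_pos":[0,0,36],"turn":0,"jaw":1},{"delta_pos":[0,0,36],"turn":0,"jaw":1},{"delta_pos":[0,0,32],"turn":0,"jaw":1},{"delta_pos":[0,0,24],"turn":0,"jaw":1},{"delta_pos":[0,0,13],"turn":0,"jaw":1},{"delta_pos":[0,0,6],"turn":0,"jaw":1}]}}

```text
time: 24.58
tool_pos: [0.4096, -0.2068, 0.1947]
tcp_rot: [-2.215, -2.22, 0.002]
wrist_force: [0.3, 0.0, -0.7]
width: 1.0
grip_force: 0.0
```

Call:
{"fn": "drive_tool", "kwargs": {"increments": [{"delta_pos":[0,0,0],"turn":0,"jaw":1},{"delta_pos":[0,0,0],"turn":0,"jaw":1},{"delta_pos":[0,0,0],"turn":0,"jaw":0.6},{"delta_pos":[0,0,0],"turn":0,"jaw":0.4},{"delta_pos":[0,0,0],"turn":0,"jaw":0.2},{"delta_pos":[0,0,0],"turn":0,"jaw":0.1},{"delta_pos":[0,0,0],"turn":0,"jaw":0.0},{"delta_pos":[0,0,0],"turn":0,"jaw":-0.1}]}}

```text
time: 25.25
tool_pos: [0.411, -0.209, 0.1988]
tcp_rot: [2.22, 2.22, 0.001]
wrist_force: [-0.6, 1.0, 6.8]
width: 0.526
grip_force: 36.0
```

Call:
{"fn": "drive_tool", "kwargs": {"increments": [{"delta_pos":[0,0,0],"turn":0,"jaw":-0.5},{"delta_pos":[0,0,0],"turn":0,"jaw":-1},{"delta_pos":[0,0,0],"turn":0,"jaw":-1},{"delta_pos":[0,0,0],"turn":0,"jaw":-1}]}}

```text
time: 25.58
tool_pos: [0.411, -0.209, 0.1988]
tcp_rot: [2.221, 2.22, 0.001]
wrist_force: [-1.0, 0.7, 7.3]
width: 0.524
grip_force: 36.0
```

Call:
{"fn": "drive_tool", "kwargs": {"increments": [{"delta_pos":[0,0,-5],"turn":0,"jaw":-1},{"delta_pos":[0,0,-10],"turn":0,"jaw":-1},{"delta_pos":[0,0,-15],"turn":0,"jaw":-1},{"delta_pos":[0,0,-10],"turn":0,"jaw":-1},{"delta_pos":[5,0,-5],"turn":0,"jaw":-1},{"delta_pos":[12,0,0],"turn":0,"jaw":-1},{"delta_pos":[18,0,0],"turn":0,"jaw":-1},{"delta_pos":[24,0,0],"turn":0,"jaw":-1}]}}

```text
time: 26.25
tool_pos: [0.4102, -0.149, 0.2426]
tcp_rot: [2.223, 2.219, 0.0]
wrist_force: [-0.0, 0.9, -0.9]
width: 0.525
grip_force: 36.0
```

Call:
{"fn": "drive_tool", "kwargs": {"increments": [{"delta_pos":[26,0,0],"turn":0,"jaw":-1},{"delta_pos":[26,0,0],"turn":0,"jaw":-1},{"delta_pos":[26,0,0],"turn":0,"jaw":-1},{"delta_pos":[26,0,0],"turn":0,"jaw":-1},{"delta_pos":[26,0,0],"turn":0,"jaw":-1},{"delta_pos":[26,0,0],"turn":0,"jaw":-1},{"delta_pos":[26,0,0],"turn":0,"jaw":-1},{"delta_pos":[26,0,0],"turn":0,"jaw":-1}]}}

```text
time: 26.92
tool_pos: [0.4092, 0.0603, 0.2421]
tcp_rot: [-2.221, -2.221, 0.001]
wrist_force: [-0.4, -0.1, -1.3]
width: 0.527
grip_force: 36.0
```

Call:
{"fn": "drive_tool", "kwargs": {"increments": [{"delta_pos":[26,4,0],"turn":0,"jaw":-1},{"delta_pos":[26,8,0],"turn":0,"jaw":-1},{"delta_pos":[24,12,0],"turn":0,"jaw":-1},{"delta_pos":[20,16,0],"turn":0,"jaw":-1},{"delta_pos":[16,18,0],"turn":0,"jaw":-1},{"delta_pos":[11,20,0],"turn":0,"jaw":-1},{"delta_pos":[7,20,0],"turn":0,"jaw":-1},{"delta_pos":[4,20,0],"turn":0,"jaw":-1}]}}

```text
time: 27.58
tool_pos: [0.5281, 0.1943, 0.2418]
tcp_rot: [-2.219, -2.222, 0.002]
wrist_force: [-0.0, -0.8, -1.4]
width: 0.527
grip_force: 36.0
```

Call:
{"fn": "drive_tool", "kwargs": {"increments": [{"delta_pos":[0,20,0],"turn":0,"jaw":-1},{"delta_pos":[0,18,0],"turn":0,"jaw":-1},{"delta_pos":[0,14,0],"turn":0,"jaw":-1},{"delta_pos":[0,9,0],"turn":0,"jaw":-1},{"delta_pos":[0,5,0],"turn":0,"jaw":-1},{"delta_pos":[0,2,0],"turn":0,"jaw":-1},{"delta_pos":[0,0,0],"turn":0,"jaw":-1},{"delta_pos":[0,0,0],"turn":0,"jaw":-1}]}}

```text
time: 28.25
tool_pos: [0.5956, 0.1924, 0.2423]
tcp_rot: [-2.221, -2.221, 0.002]
wrist_force: [0.7, -0.3, -1.5]
width: 0.524
grip_force: 36.0
```

Call:
{"fn": "drive_tool", "kwargs": {"increments": [{"delta_pos":[0,0,0],"turn":0,"jaw":-1},{"delta_pos":[0,0,0],"turn":0,"jaw":-1}]}}

```text
time: 28.42
tool_pos: [0.5958, 0.1923, 0.2427]
tcp_rot: [-2.221, -2.221, 0.001]
wrist_force: [-0.4, -0.2, -0.8]
width: 0.529
grip_force: 36.0
```

Call:
{"fn": "drive_tool", "kwargs": {"increments": [{"delta_pos":[0,1,6],"turn":0,"jaw":-1},{"delta_pos":[0,0,10],"turn":0,"jaw":-1},{"delta_pos":[0,0,8],"turn":0,"jaw":-1},{"delta_pos":[0,0,5],"turn":0,"jaw":-1},{"delta_pos":[0,0,3],"turn":0,"jaw":-1},{"delta_pos":[0,0,2],"turn":0,"jaw":-1},{"delta_pos":[0,0,2],"turn":0,"jaw":-1},{"delta_pos":[0,0,0],"turn":0,"jaw":-1}]}}

```text
time: 29.08
tool_pos: [0.5976, 0.1924, 0.2074]
tcp_rot: [-2.221, -2.221, 0.0]
wrist_force: [-1.2, -0.3, 1.6]
width: 0.527
grip_force: 36.2
```

Call:
{"fn": "drive_tool", "kwargs": {"increments": [{"delta_pos":[0,0,0],"turn":0,"jaw":-1},{"delta_pos":[0,0,0],"turn":0,"jaw":-1},{"delta_pos":[0,0,0],"turn":0,"jaw":-1}]}}

```text
time: 29.33
tool_pos: [0.5977, 0.1924, 0.2074]
tcp_rot: [2.221, 2.221, 0.001]
wrist_force: [-1.2, -1.2, 5.6]
width: 0.527
grip_force: 36.5
```

Call:
{"fn": "drive_tool", "kwargs": {"increments": [{"delta_pos":[0,0,0],"turn":0,"jaw":0.1},{"delta_pos":[0,0,0],"turn":0,"jaw":0.2},{"delta_pos":[0,0,0],"turn":0,"jaw":0.4},{"delta_pos":[0,0,0],"turn":0,"jaw":0.7},{"delta_pos":[0,0,0],"turn":0,"jaw":1},{"delta_pos":[0,0,0],"turn":0,"jaw":1},{"delta_pos":[0,0,-5],"turn":0,"jaw":1},{"delta_pos":[0,0,-15],"turn":0,"jaw":1}]}}

```text
time: 30.0
tool_pos: [0.5961, 0.192, 0.2244]
tcp_rot: [-2.22, -2.22, 0.007]
wrist_force: [-0.7, -0.1, 0.3]
width: 1.003
grip_force: 0.0
```

Call:
{"fn": "drive_tool", "kwargs": {"increments": [{"delta_pos":[0,0,-25],"turn":0,"jaw":1},{"delta_pos":[0,0,-32],"turn":0,"jaw":1},{"delta_pos":[0,0,-34],"turn":0,"jaw":1},{"delta_pos":[0,0,-34],"turn":0,"jaw":1},{"delta_pos":[0,0,-25],"turn":0,"jaw":1},{"delta_pos":[8,-10,-10],"turn":0,"jaw":1},{"delta_pos":[15,-20,0],"turn":0,"jaw":1},{"delta_pos":[15,-30,0],"turn":0,"jaw":1}]}}

```text
time: 30.67
tool_pos: [0.5378, 0.2307, 0.3876]
tcp_rot: [2.223, 2.218, 0.004]
wrist_force: [-1.8, 0.5, -0.9]
width: 0.997
grip_force: 0.0
```

Call:
{"fn": "drive_tool", "kwargs": {"increments": [{"delta_pos":[20,-30,0],"turn":0,"jaw":1},{"delta_pos":[20,-30,0],"turn":0,"jaw":1},{"delta_pos":[15,-25,0],"turn":0,"jaw":1},{"delta_pos":[8,-15,0],"turn":0,"jaw":1},{"delta_pos":[0,0,0],"turn":0,"jaw":1},{"delta_pos":[0,0,0],"turn":0,"jaw":1},{"delta_pos":[0,0,0],"turn":0,"jaw":1},{"delta_pos":[0,0,0],"turn":0,"jaw":1}]}}

```text
time: 31.33
tool_pos: [0.438, 0.293, 0.3864]
tcp_rot: [2.222, 2.221, -0.001]
wrist_force: [-0.3, 1.0, -0.2]
width: 1.001
grip_force: 0.0
```

```bash
cat > fin.py <<'E'
import m
E
sed -i "s/^G={.*/G={'red':((360,198),(269,175)),'black':((338,210),(302,173)),'yellow':((381,190),(238,176)),'green':((402,181),(206,179)),/; s/^'pad1'.*/'blue':((323,242),(330,177))}/" m.py
python3 m.py; python3 - <<'E'
from h import *
a,b=cam('scene')['pixels'],cam('top')['pixels']
cv2.imwrite('pics/f.png',cv2.cvtColor(np.hstack([cv2.resize(a[90:330,180:460],None,fx=1.4,fy=1.4),cv2.resize(b[90:330,150:430],None,fx=1.4,fy=1.4)]),4))
s=bot.read_state();print(s['tool_pos'],s['time'])
E
```

```text
red [0.6037 0.0294 0.122 ] 0.0012 [367.9 189.7] [ 13  13 136] [265.4 172. ] [ 16  16 195] top@z [0.6252 0.041 ] sc@z [0.5365 0.1007]
black [ 0.605  -0.0502  0.1411] 0.0012 [345.2 200.1] [ 14  13 144] [299.3 169.3] [ 16  17 211] top@z [ 0.6308 -0.0469] sc@z [0.5252 0.0241]
yellow [0.6002 0.1123 0.1015] 0.0021 [389.6 179.2] [ 14  13 134] [231.5 175.9] [ 16  15 189] top@z [0.6168 0.1285] sc@z [0.5461 0.1776]
green [0.5982 0.193  0.0817] 0.0022 [409.4 170. ] [ 12  11 109] [199.5 178.8] [ 16  15 184] top@z [0.6107 0.2108] sc@z [0.5564 0.2492]
blue [ 0.6078 -0.1243  0.023 ] 0.0019 [323.2 242.6] [ 19  19 221] [329.8 176.6] [ 16  16 215] top@z [ 0.6099 -0.1257] sc@z [ 0.6005 -0.1172]
[0.438169   0.2929236  0.38652313] 31.5333
```

View pics/f.png

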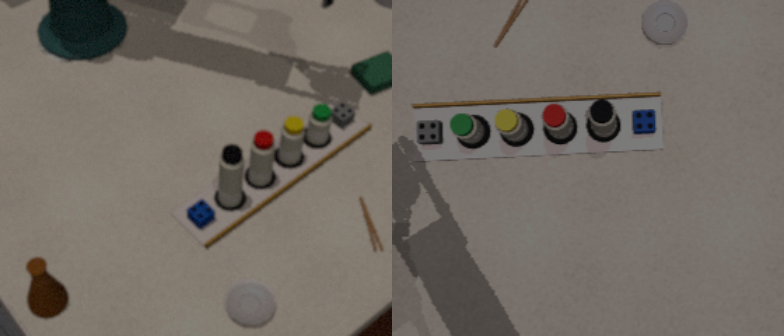

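Both views show all four bottles upright on their pads, in order black, red, yellow, green from the blue block. All measure within about 2.5 mm of their pad centres, and the flask stands upright where it was. The arm is clear, so I'm handing in.

```bash
python3 -c "
from workcell import bot
print(bot.finish_job())"
```

```text
the job is handed in; nothing more can be done
None
```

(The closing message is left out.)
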